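Load the lever clamp with the blank it is set up for

ROBOT

A 6-joint arm with a two-finger parallel gripper is mounted at the origin on a cart in front of the work surface, level with it; the furniture and walls round the work are solid. World frame = base frame: x ahead of the robot, y to its left, z up, the work surface at z = 0. Lengths are in m, angles in rad, forces in N, time in s.
With the tool pointing down it reaches from about 0.35 to 0.775 m from the base axis. Payload 5.5 kg.
Tool frame: the origin (TCP) lies at the very end of the fingers, on their centre line; the grasp point (between the pads) lies 19 mm behind it; z points along the fingers, y is the direction in which the jaws open and shut (so a half turn about z gives the same grasp; the last joint's range is limited). The gripper opens to 85 mm and grips with 20 to 120 N. Pads are 22 mm wide; open, the fingers measure 114 mm over their backs; the gripper's body (76 mm by 85 mm) begins 54 mm behind the grasp point. The pads swing forward as they close: fully open they stand 13 mm farther back than shut.
Start: joints at [-1.446, 0.313, 0.046, 1.304, 0, 1.431], TCP at [0.15, -0.555, 0.231] pointing down, gripper open.
Joint ranges: [-2.76, 2.76], [-0.86, 1.69], [-1.03, 1.26], [-2.2, 2.34], [-1.47, 1.5], [-3.14, 3.14]. Speed limits (rad/s): [2.57, 2.57, 3.14, 3.14, 3.14, 3.14].

INTERFACE

Orientations are given as a unit quaternion [w, x, y, z].
In Python, from workcell import env gives the robot as it stands. The module is installed in compiled form; this text tells all that it offers.
- The arm moves only by the shell command python3 -m pendant 'ROWS' [FORCE]. ROWS is JSON, a list of rows, each an object with "fingers": the finger opening in mm, from 0 to 85.4; "delta_pos": the shift along the tool's x, y, z in mm, a list of three; "angular": the turn, a rotation vector about the tool's x, y, z in rad, a list of three. In form: [{"fingers": fingers, "delta_pos": [x, y, z], "angular": [ax, ay, az]}, ...]. A call has 1 to 12 rows; each row shifts and turns the commanded pose from where the row before left it, along the tool's axes as they then stand; what a row does not reach is not made up. A row lasts 1/10 s, in which the tool goes at most 50 mm and 8.59 degrees, less where a joint would pass 70% of its speed; a pose out of reach is approached as far as the arm can. A call is refused whole if a number of a shift passes 50 or a number of a turn 0.15, either way. A call with a gripper value outside its range is refused whole. The fingers move at their own pace and stop on an object; FORCE is the grip in N (left out, the last holds). Time passes only in rows, so rows that do not move let the fingers close. It gives the time, the measured TCP pose, the force and the opening at its end, in the units of the state.
- env.get_state(): the state, without advancing time (a new reading comes with each control period).
- env.read_camera(name): name is "scene" or "top"; returns the picture (420x560x3 uint8, blue, green, red); there is no depth.
- env.camera_params(name): a dict with "fx", "fy", "cx", "cy" (pixels), "view" (4x4, takes a point from world to camera coordinates). Camera axes: x right, y up, looking along -z (the intrinsics and any distortion apply to the point x, -y, -z); pixel columns grow to the right and rows downward; lengths in m; the calibration is good to about 2 mm. A picture is of the moment at which its call begins. camera_params takes no time and is no camera call.
- env.hand_in(): hands the job in, once; it reports no verdict.
The state is a dict: "clock": time; "joint_pos": joint angles; "qvel": joint speeds; "tau": joint torques, N m; "tcp_pos": TCP position; "orientation": TCP orientation; "wrist_force": force on the tool from outside, world axes, zero at the start; "ft_torque": the same for the moment, N m; "finger_gap": finger opening in m.
Only numpy, scipy, OpenCV 4.12 (cv2) and the standard library are available. Lean on these libraries where they do the work, as an engineer would, in place of code of your own. Each camera call takes 0.05 s, during which the arm holds its last target. There are 200 camera calls.

TASK

The lever clamp has been set up for one of the three aluminium blanks that stand in the trough: its stop is bolted down at that distance, and the lever moves the jaw forward by only about 20 mm. Choose the blank that goes between jaw and stop as they are set and that the jaw can reach, stand it upright and flat on the bed between them with its two large faces towards jaw and stop, centred on the jaws, then swing the lever until the blank is nipped firmly and let go. Leave the other two blanks in the trough and do not push the other things on the bench about.

Things in the scene. Friction and masses are not known exactly. Their poses are not given: they have to be found in the camera images.
- clamp: lever clamp, fixed: steel bed 290 x 100 mm, 12 mm thick (x -160 to 130 mm). Origin on the bench, on the centre line under the jaw's face when fully back; x points from jaw to stop, y across, z up. Jaw and stop are 50 mm wide and reach 42 mm above the bed, 2 mm over a blank's top: between them a blank can be held only by its ends. The green housing is 68 mm high
- jaw_face (a point): centre of the sliding jaw's working face (50 x 42 mm), 20 mm above the bed; at the start the jaw is fully back. It moves along the clamp's x axis, at most 20 mm towards the stop
- stop_face (a point): centre of the working face of the fixed stop, 20 mm above the bed, facing the jaw. The stop cannot move; its distance from the jaw differs from set-up to set-up (20 to 60 mm)
- lever (a joint): angle of the clamp's lever in rad: 0 = leaning back, away from the stop, jaw fully back; it grows as the ball is swung up and over towards the stop (about the clamp's y axis), at most 1.45; each rad moves the jaw forward by 14 mm. It stays where it is left; about 3 N at the ball move it
- lever_ball (a point): centre of the black ball, 25 mm across, on the 9 mm thick lever, 115 mm from its pivot, which lies at x = -75 mm, 28 mm above the bench in the clamp's frame. The lever swings in the plane y = +38 mm beside the housing; nothing stands behind it
- trough: folded grey steel trough, fixed, 290 x 76 mm, 46 mm high: two long walls 68 mm apart inside, floor 4 mm above the bench. Origin on the bench under its centre, x along its length. The blanks stand across it, their ends 2 mm from the walls, their tops 2 mm below the walls' edges: here they can be taken only by their two large faces, with the fingers inside the trough
- blank_thin: aluminium blank with two small dark screw holes in its top, 16 mm thick (x), 64 mm long (y), 40 mm high (z). Origin at the centre of its underside
- blank_middle: the same, 30 mm thick (x), 64 mm long (y), 40 mm high (z). Origin at the centre of its underside
- blank_thick: the same, 44 mm thick (x), 64 mm long (y), 40 mm high (z). Origin at the centre of its underside
- small_seal: black rubber ring 47 mm across, 14 mm high, lying loose on the bench. Origin at the centre of its underside
- marker: white paint marker with a black cap, 129 mm long (x), 16 mm thick, lying loose on the bench. Origin under its middle
- jaw: the sliding steel jaw of the clamp, 28 mm thick, 50 mm wide, 42 mm high, with the toothed rack bar behind it. Origin on the bed below the centre of its working face
- stop: the fixed steel stop of the clamp, a block 26 mm thick, 50 mm wide and 42 mm high on a foot of 94 mm with two bolts. Origin on the bed below the centre of its working face; axes as the clamp's
- wax_block: pale yellow wax block, 85 x 52 mm, 34 mm high, lying loose on the bench. Origin at the centre of its underside
There are look-alikes about, which are no part of the job. What is shaped like the blank_thin but red or turquoise is not meant.

How it is judged:
By the outcome, as a careful person would: the job done as asked, in the order asked, and still so for the second after the job is handed in, with the robot touching nothing.
It also fails if it takes over 66 s, if anything falls off the work surface, if the arm or the gripper's body presses on something with over 40 N, if the wrist force passes 120 N, or if a joint passes its speed limit or range.

## Working session

There is one attempt and no reset: what is moved stays moved. The work goes in short steps, Python scripts to look and compute and a shell command to move; the robot and the scene stay as the last step left them, time stands still between calls to the robot, and variables do not carry over. Pictures are saved under pics/ and viewed, about 8 in all and at most 12, crops included, and the job is handed in when it is done.

```bash
mkdir -p pics
python3 - <<'E'
from workcell import env
import cv2,numpy as np
for n in("scene","top"):
    im=env.read_camera(n); cv2.imwrite(f"pics/{n}0.png",im)
    p=env.camera_params(n); print(n,{k:(np.round(v,4).tolist()) for k,v in p.items()})
    V=np.array(p["view"]); print(-V[:3,:3].T@V[:3,3])
s=env.get_state();print(s)
E
```

```text
scene {'fx': 380.0596, 'fy': 380.0596, 'cx': 278.3061, 'cy': 217.1845, 'view': [[-0.8418, -0.5396, -0.0167, 0.4962], [0.3714, -0.6013, 0.7075, -0.2818], [-0.3918, 0.5893, 0.7066, -0.8349], [0.0, 0.0, 0.0, 1.0]]}
[0.19527329 0.5903073  0.79756714]
top {'fx': 416.4069, 'fy': 416.4069, 'cx': 283.4135, 'cy': 213.4479, 'view': [[0.0263, -0.9993, 0.0249, 0.0075], [0.9926, 0.029, 0.118, -0.6026], [-0.1187, 0.0216, 0.9927, -1.2216], [0.0, 0.0, 0.0, 1.0]]}
[0.45300433 0.05137705 1.28358531]
{'clock': 0.1, 'joint_pos': array([-1.44559184e+00,  3.13909083e-01,  4.50909154e-02,  1.30361255e+00,
        9.49371502e-06,  1.43120624e+00]), 'qvel': array([ 0.00280009, -0.00137717,  0.00202535,  0.00172673, -0.000987  ,
       -0.00224133]), 'tau': array([ 2.12255676e-03, -4.81725311e+01,  2.99242955e+01,  1.27545002e-02,
       -2.34092859e-04,  4.60382495e-06]), 'tcp_pos': array([ 0.15042469, -0.55449759,  0.23050659]), 'orientation': array([-8.17141464e-04,  9.91247944e-01,  1.32010779e-01,  1.06246150e-05]), 'wrist_force': array([ 0.15689373, -0.60383764, -0.34104429]), 'ft_torque': array([-0.02538237,  0.00972351,  0.04597474]), 'finger_gap': 0.08537897383180966}
```

View pics/scene0.png

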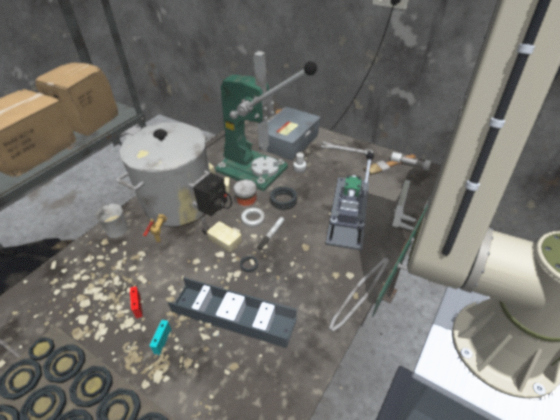

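View pics/top0.png

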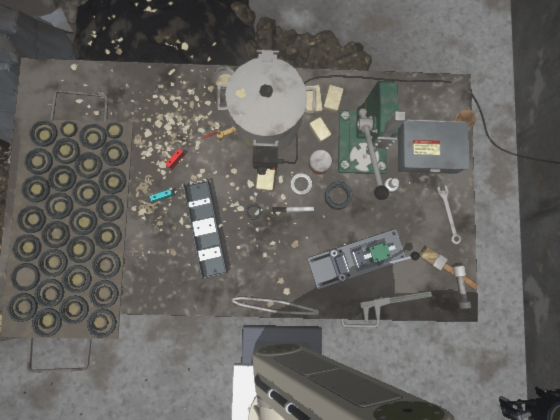

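The scene view shows the trough (170-297, 280-342) with three blanks at about (201,297), (231,306) and (264,316). The clamp is at (327-370, 150-245). In the top view the trough is at (185-230, 180-278) and the clamp at (308-420, 228-288), with its stop towards the left. The red (175,158) and turquoise (160,195) pieces are look-alikes.

```bash
cat > h.py <<'E'
from workcell import env
import cv2,numpy as np
def cam(n):
    p=env.camera_params(n);V=np.array(p["view"]);return p,V
def ray(n,u,v):
    p,V=cam(n);d=np.array([(u-p["cx"])/p["fx"],-(v-p["cy"])/p["fy"],-1.])
    R=V[:3,:3];return -R.T@V[:3,3],R.T@d
def plane(n,u,v,z):
    c,d=ray(n,u,v);return c+d*(z-c[2])/d[2]
def tri(a,b):
    (c1,d1),(c2,d2)=ray("scene",*a),ray("top",*b)
    s=np.linalg.lstsq(np.c_[d1,-d2],c2-c1,rcond=None)[0]
    p,q=c1+d1*s[0],c2+d2*s[1];return (p+q)/2,np.linalg.norm(p-q)
def proj(n,X):
    p,V=cam(n);x=V[:3,:3]@np.array(X)+V[:3,3];return p["cx"]+p["fx"]*x[0]/-x[2],p["cy"]-p["fy"]*x[1]/-x[2]
E
python3 - <<'E'
import cv2,numpy as np
s=cv2.imread("pics/scene0.png");t=cv2.imread("pics/top0.png")
def c(im,x,y,w,h,k):
    o=cv2.resize(im[y:y+h,x:x+w],None,fx=k,fy=k,interpolation=cv2.INTER_CUBIC);
    for i in range(0,w,20): cv2.putText(o,str(x+i),(int(i*k),9),0,.32,(0,255,255));cv2.line(o,(int(i*k),10),(int(i*k),14),(0,255,255))
    for i in range(0,h,20): cv2.putText(o,str(y+i),(0,int(i*k)+4),0,.32,(0,255,255))
    return o
O=np.zeros((600,800,3),np.uint8)
def put(o,x,y):O[y:y+o.shape[0],x:x+o.shape[1]]=o[:600-y,:800-x]
put(c(t,300,220,125,70,3.2),0,0)
put(c(s,320,140,60,110,3.2),400,0)
put(c(s,165,270,140,80,3.2),0,352)
put(c(t,180,175,52,106,3.2),600,0)
cv2.imwrite("pics/crop1.png",O)
E
```

```text
(no output)
```

View pics/crop1.png

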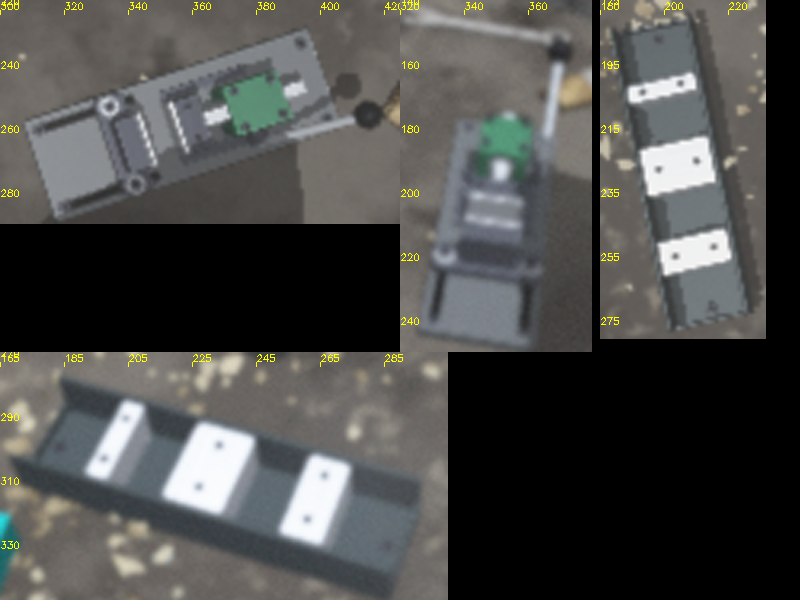

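Candidates in the top view, from the far end: thin (202,202), thick (204,225) and middle (209,254). All three are bright aluminium with two holes, unlike the red and turquoise pieces. The jaw-to-stop gap looks like about 36 mm, which would suit the middle blank. Next I measure it properly.

Run:
```python
from h import *
s=cv2.imread("pics/scene0.png");t=cv2.imread("pics/top0.png")
def blobs(im,x,y,w,h):
    g=im[y:y+h,x:x+w].min(2); k=4
    g=cv2.resize(g,None,fx=k,fy=k,interpolation=cv2.INTER_CUBIC)
    m=(g>165).astype(np.uint8); out=[]
    for c in cv2.findContours(m,0,1)[0]:
        if cv2.contourArea(c)<300*2: continue
        hull=cv2.convexHull(c)
        q=cv2.approxPolyN(hull,4).reshape(-1,2) if hasattr(cv2,"approxPolyN") else None
        M=cv2.moments(hull);out.append((np.array([M['m10'],M['m01']])/M['m00']/k-.375+[x,y],(q+.0)/k-.375+[x,y]))
    return out
B={}
for n,im,r in(("scene",s,(185,283,100,52)),("top",t,(184,190,46,75))):
    b=sorted(blobs(im,*r),key=lambda o:o[0][0] if n=="scene" else o[0][1]);B[n]=b
    for c,q in b:print(n,c.round(1),q.round(1).tolist())
for a,b in zip(B["scene"],B["top"]):
    X,e=tri(a[0],b[0]);print("tri",X.round(4),round(e,4))
    Q=np.array([plane("top",*p,.044)[:2] for p in b[1]]);print(cv2.minAreaRect(Q.astype(np.float32)*1000))
# bed corners
tc=[(308.4,258.1),(318.8,287.8),(395.9,229.1),(406.9,255.3)]
P=np.array([plane("top",*p,.012)[:2] for p in tc]);print(P.round(4))
ux=P[0]-P[2];print("len",np.linalg.norm(P[0]-P[2]),np.linalg.norm(P[1]-P[3]),"wid",np.linalg.norm(P[0]-P[1]),np.linalg.norm(P[2]-P[3]))
d=(P[0]-P[2]+P[1]-P[3]);d/=np.linalg.norm(d);a=np.arctan2(d[1],d[0]);n=np.array([-d[1],d[0]])
O=P.mean(0)+d*.015;print("yaw",np.degrees(a),"O",O)
for nm,p in dict(stopA=(341.5,255.3),stopB=(348.4,272.2),jawA=(352.5,252.8),jawB=(358.4,267.5)).items():
    X=plane("top",*p,.054)[:2]-O;print(nm,(X@d).round(4),(X@n).round(4))
# fine crop
for c,f,r in((s,"s",(325,170,50,75)),(t,"t",(330,235,50,50))):
    x,y,w,h=r;cv2.imwrite(f"pics/f_{f}.png",cv2.resize(c[y:y+h,x:x+w],None,fx=8,fy=8,interpolation=cv2.INTER_CUBIC))
a=cv2.imread("pics/f_s.png");b=cv2.imread("pics/f_t.png");O=np.zeros((600,800,3),np.uint8);O[:,:400]=a;O[:400,400:]=b
for i in range(0,50,5):
    for o,x0 in((0,325),(400,330)):cv2.putText(O,str(x0+i),(o+i*8,8),0,.3,(0,255,255));cv2.line(O,(o+i*8+4,10),(o+i*8+4,16),(0,255,255))
for i in range(0,75,5):
    cv2.putText(O,str(170+i),(0,i*8+8),0,.3,(0,255,255))
    if i<50:cv2.putText(O,str(235+i),(400,i*8+8),0,.3,(0,255,255))
cv2.imwrite("pics/crop2.png",O)
```

```text
scene [200.6 297.3] [[210.6, 286.6], [198.1, 310.1], [190.6, 307.6], [203.4, 284.4]]
scene [230.  305.9] [[245.4, 296.4], [233.9, 320.9], [214.4, 314.9], [226.6, 290.9]]
scene [263.2 315.9] [[275.1, 304.9], [265.4, 330.4], [251.1, 326.1], [261.6, 301.1]]
top [199.  202.1] [[209.9, 202.6], [188.4, 207.4], [188.4, 201.6], [209.1, 196.9]]
top [203.9 226.4] [[216.1, 231.4], [194.6, 236.1], [191.4, 221.4], [213.1, 216.6]]
top [209.1 253.3] [[220.9, 255.9], [198.9, 261.1], [197.6, 250.4], [218.9, 245.6]]
tri [0.6275 0.2779 0.0405] 0.002
((627.9087524414062, 278.6133117675781), (17.554901123046875, 66.64616394042969), 14.392183303833008)
tri [0.5548 0.2598 0.041 ] 0.0021
((555.5477294921875, 260.19024658203125), (45.17906188964844, 65.77796936035156), 14.150467872619629)
tri [0.4757 0.2405 0.041 ] 0.0019
((476.1494445800781, 241.19903564453125), (31.732215881347656, 66.45681762695312), 14.230046272277832)
[[ 0.4705 -0.0559]
 [ 0.3822 -0.089 ]
 [ 0.5666 -0.3244]
 [ 0.487  -0.3578]]
len 0.28514402852476395 0.28849235755825925 wid 0.09431287519843515 0.08627040557694025
yaw 110.5065970035272 O [ 0.47131142 -0.19272945]
stopA 0.0368 -0.0238
stopB 0.0344 0.0293
jawA 0.0034 -0.0201
jawB 0.0017 0.026
```

View pics/crop2.png

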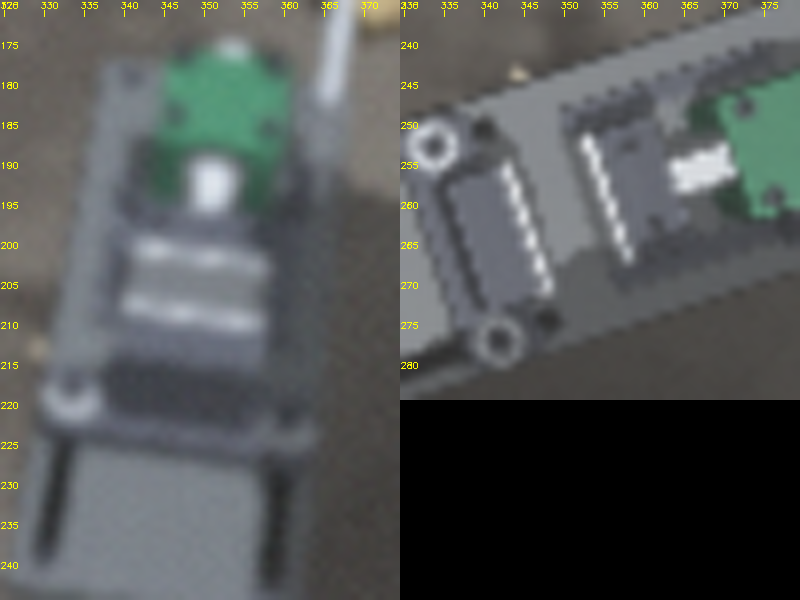

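Both working faces show as bright edges at the jaw and stop tops. In the top view the jaw edge runs (353,252)-(358,267) and the stop edge (342.7,255)-(348,271). In the scene view the jaw edge is at about y=201.5 and the stop edge at about y=208.5. Next I triangulate these, the ball and the trough walls.

Run:
```python
from h import *
s=cv2.imread("pics/scene0.png");t=cv2.imread("pics/top0.png")
def cen(im,x,y,w,h,th,inv=False):
    k=4;g=cv2.resize(im[y:y+h,x:x+w].min(2) if not inv else 255-im[y:y+h,x:x+w].max(2),None,fx=k,fy=k,interpolation=cv2.INTER_CUBIC)
    c=max(cv2.findContours((g>th).astype(np.uint8),0,1)[0],key=cv2.contourArea)
    r=cv2.minAreaRect(c);return np.array(r[0])/k-.375+[x,y],(np.array(r[1])/k).round(1)
R={}
for nm,a,b in(("jaw",(s,338,197,24,8,150),(t,350,248,11,22,150)),("stop",(s,336,205,24,8,150),(t,340,252,11,22,150)),
  ("ball",(s,360,142,20,20,200,True),(t,404,245,20,20,205,True))):
    (p,w),(q,v)=cen(*a),cen(*b);X,e=tri(p,q);R[nm]=X;print(nm,p.round(1),w,q.round(1),v,X.round(4),round(e,4),plane("top",*q,.054).round(4),plane("scene",*p,.054).round(4))
d=R["stop"]-R["jaw"];print("gap",np.linalg.norm(d[:2])*1000,np.degrees(np.arctan2(d[1],d[0])))
# perpendicular gap with stripe lines in top
a=np.radians(110.5)
for z in (.054,):
    J=plane("top",355.6,259.4,z);S=plane("top",345.4,263.1,z);print((S-J)[:2]@[np.cos(a),np.sin(a)])
dd=np.array([np.cos(a),np.sin(a)]);n=np.array([-dd[1],dd[0]])
for k in R:print(k,"clampframe",((R[k][:2]-[.4713,-.1927])@dd).round(4),((R[k][:2]-[.4713,-.1927])@n).round(4))
```

```text
jaw [344.6 200.8] [2.2 5. ] [355.4 259.1] [16.  2.] [ 0.4758 -0.1889  0.0545] 0.0114 [ 0.4707 -0.1913  0.054 ] [ 0.4811 -0.1867  0.054 ]
stop [348.4 208.7] [15.7  2.5] [345.4 263.1] [16.8  1.9] [ 0.4579 -0.1618  0.0544] 0.0007 [ 0.4583 -0.1618  0.054 ] [ 0.4577 -0.1623  0.054 ]
ball [369.2 155.9] [3.5 5.8] [411.8 254.5] [1.5 3. ] [ 0.484  -0.3394  0.1164] 0.0065 [ 0.4888 -0.359   0.054 ] [ 0.5073 -0.4263  0.054 ]
gap 32.47135019748078 123.50410116981222
0.032259579872503344
jaw clampframe 0.002 -0.0056
stop clampframe 0.0336 0.0017
ball clampframe -0.1419 0.0395
```

The strip-to-strip distance is about 32 mm, which falls between what suits the thin and the middle blank. I need a careful rectified profile before choosing.

Run:
```python
from h import *
ims={n:np.mean([env.read_camera(n).astype(float) for _ in range(8)],0).astype(np.float32) for n in("scene","top")}
np.savez("pics/avg.npz",**ims)
a=np.radians(110.5);d=np.array([np.cos(a),np.sin(a)]);n=np.array([-d[1],d[0]]);O=np.array([.4713,-.1927])
xs=np.arange(-170,140,1.)/1000;ys=np.arange(-60,60,1.)/1000
tiles={}
for cn in ims:
  for z in(.054,.012):
    G=np.array([[proj(cn,[*(O+x*d+y*n),z]) for x in xs] for y in ys],np.float32)
    r=cv2.remap(ims[cn],G[...,0],G[...,1],cv2.INTER_CUBIC);tiles[cn,z]=r
for cn in ims:
    r=tiles[cn,.054].mean(2)
    for lo,hi in((-15,-5),(0,12)):
        p=r[60+lo:60+hi].mean(0);print(cn,lo,[(int(xs[i]*1000+.5*np.sign(xs[i])),int(p[i])) for i in range(155,222,1)])
    r=tiles[cn,.012].mean(2);p=r[45:70].mean(0);
    print("bed ends",[(int(round(xs[i]*1000)),int(p[i])) for i in list(range(0,22,2))+list(range(290,310,2))])
O2=np.vstack([tiles[k] for k in (("top",.054),("top",.012),("scene",.054),("scene",.012))])
O2=np.hstack([np.vstack([tiles["top",.054],tiles["top",.012]]),np.vstack([tiles["scene",.054],tiles["scene",.012]])])
O2=cv2.resize(np.clip(O2,0,255).astype(np.uint8),None,fx=1.29,fy=1.29*1.9)
cv2.imwrite("pics/rect.png",O2)
```

```text
Traceback (most recent call last):
  File "h.py", line 15, in proj
    p,V=cam(n);x=V[:3,:3]@np.array(X)+V[:3,3];return p["cx"]+p["fx"]*x[0]/-x[2],p["cy"]-p["fy"]*x[1]/-x[2]
        ~~~^^^
  File "h.py", line 4, in cam
    p=env.camera_params(n);V=np.array(p["view"]);return p,V
ValueError: time passes only in moves, steps and waits
```

```bash
sed -i 's/^def cam(n):/_C={}\ndef cam(n):\n    if n not in _C: _C[n]=_cam(n)\n    return _C[n]\ndef _cam(n):/' h.py
python3 - <<'E'
from h import *
z_=np.load("pics/avg.npz");ims={n:z_[n] for n in("scene","top")}
a=np.radians(110.5);d=np.array([np.cos(a),np.sin(a)]);n=np.array([-d[1],d[0]]);O=np.array([.4713,-.1927])
xs=np.arange(-170,140,1.)/1000;ys=np.arange(-60,60,1.)/1000
tiles={}
for cn in ims:
  for z in(.054,.012):
    G=np.array([[proj(cn,[*(O+x*d+y*n),z]) for x in xs] for y in ys],np.float32)
    tiles[cn,z]=cv2.remap(ims[cn],G[...,0],G[...,1],cv2.INTER_CUBIC)
for cn in ims:
    r=tiles[cn,.054].mean(2)
    for lo,hi in((-15,-5),(0,12)):
        p=r[60+lo:60+hi].mean(0);print(cn,lo,"x=-10..",p[160:217].astype(int).tolist())
    r=tiles[cn,.012].mean(2);p=r[45:70].mean(0);
    print("bed ends -170..",p[:24].astype(int).tolist(),"120..",p[290:].astype(int).tolist())
O2=np.hstack([np.vstack([tiles["top",.054],tiles["top",.012]]),np.vstack([tiles["scene",.054],tiles["scene",.012]])])
cv2.imwrite("pics/rect.png",cv2.resize(np.clip(O2,0,255).astype(np.uint8),None,fx=1.29,fy=2.4))
print(env.get_state()["clock"])
E
```

```text
scene -15 x=-10.. [105, 109, 113, 118, 124, 133, 141, 149, 157, 164, 171, 175, 177, 177, 175, 171, 165, 159, 152, 146, 142, 138, 134, 131, 130, 130, 130, 130, 130, 131, 131, 132, 133, 134, 136, 139, 143, 146, 151, 156, 160, 163, 166, 167, 166, 164, 160, 154, 147, 140, 134, 127, 122, 118, 116, 114, 112]
scene 0 x=-10.. [112, 114, 117, 120, 123, 128, 135, 143, 150, 157, 163, 169, 172, 173, 173, 170, 166, 160, 154, 148, 143, 139, 135, 132, 130, 129, 129, 129, 129, 130, 130, 131, 132, 133, 135, 138, 142, 147, 152, 158, 163, 167, 170, 171, 171, 168, 164, 158, 150, 142, 135, 129, 123, 118, 115, 114, 112]
bed ends -170.. [123, 122, 121, 120, 118, 116, 114, 113, 112, 111, 111, 110, 110, 111, 112, 113, 114, 115, 116, 117, 118, 118, 119, 119] 120.. [131, 131, 132, 132, 132, 131, 131, 131, 130, 129, 127, 124, 121, 116, 111, 106, 101, 96, 93, 91]
top -15 x=-10.. [104, 106, 106, 107, 107, 108, 109, 113, 126, 150, 180, 200, 198, 175, 147, 125, 112, 105, 104, 108, 115, 124, 130, 135, 138, 138, 139, 139, 139, 139, 139, 139, 139, 139, 138, 133, 124, 114, 107, 109, 125, 153, 183, 199, 194, 173, 149, 131, 120, 112, 109, 109, 109, 110, 110, 111, 111]
top 0 x=-10.. [109, 110, 111, 110, 109, 108, 108, 111, 118, 135, 160, 182, 187, 173, 149, 127, 113, 104, 102, 104, 111, 119, 127, 134, 137, 138, 139, 139, 139, 139, 139, 139, 140, 140, 140, 139, 136, 130, 123, 119, 124, 142, 167, 184, 184, 168, 147, 131, 121, 114, 111, 110, 111, 111, 111, 112, 112]
bed ends -170.. [87, 87, 88, 88, 89, 90, 91, 91, 91, 91, 91, 90, 91, 95, 103, 113, 122, 127, 130, 130, 131, 131, 131, 131] 120.. [145, 145, 145, 145, 145, 145, 145, 145, 146, 146, 144, 137, 126, 113, 104, 100, 101, 103, 104, 104]
0.9
```

View pics/rect.png

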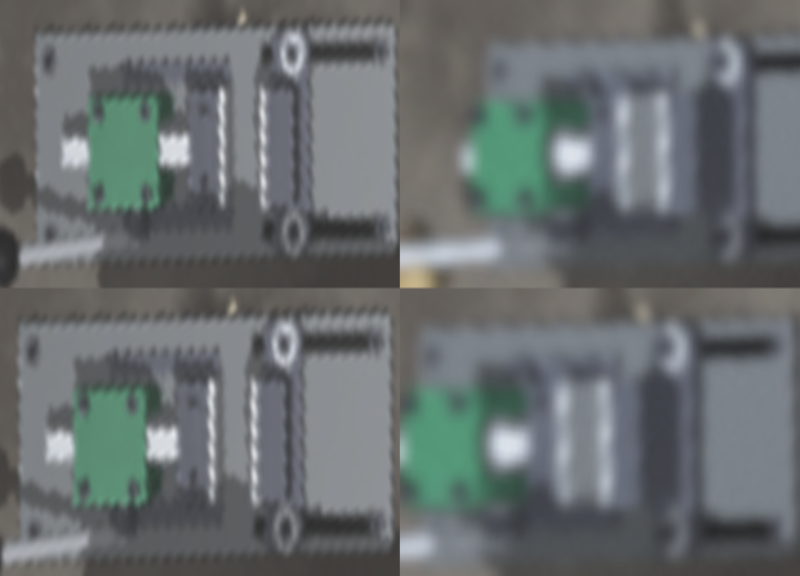

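The rectified profile settles it. Strip centres are 32.0 mm apart (top view: jaw at 1.4, stop at 33.4). The strips lie just behind the two faces, because the bed-end offset puts the jaw strip at true x≈-1.5. That makes the free gap about 28-30 mm, so the middle (30) and thick (44) blanks don't go in. The thin one (16) does, with about 12 mm of jaw travel. The target is therefore the bright thin blank at (199,202) in the top view, not the red or turquoise one.

Plan:
1. Take it by its faces.
2. Set it down on free bench.
3. Regrip it by its ends.
4. Place it in the clamp.

```bash
cat > go.py <<'E'
import sys
from h import *
from scipy.spatial.transform import Rotation as R
s=env.get_state();q=s["orientation"];r=R.from_quat([q[1],q[2],q[3],q[0]]);M=r.as_matrix()
psi=np.degrees(np.arctan2(M[1,1],M[0,1]))
print("t",s["clock"],"tcp",s["tcp_pos"].round(4),"psi",psi.round(2),"tilt",np.round(M[2],3),"gap",s["finger_gap"].round(4),"F",s["wrist_force"].round(1),"q6",s["joint_pos"][5].round(2))
if len(sys.argv)>4:
    x,y,z,p=map(float,sys.argv[1:5]);print("delta tool mm",(M.T@(np.array([x,y,z])-s["tcp_pos"])*1000).round(1),"rz",np.radians(-((p-psi+180)%360-180)).round(4))
E
python3 -m pendant '[{"fingers":85,"delta_pos":[0,0,0],"angular":[0,0,-0.142]},{"fingers":50,"delta_pos":[0,0,0],"angular":[0,0,-0.142]},{"fingers":50,"delta_pos":[0,0,0],"angular":[0,0,-0.142]},{"fingers":50,"delta_pos":[0,0,0],"angular":[0,0,-0.142]},{"fingers":50,"delta_pos":[0,0,0],"angular":[0,0,-0.142]},{"fingers":50,"delta_pos":[0,0,0],"angular":[0,0,-0.142]},{"fingers":50,"delta_pos":[0,0,0],"angular":[0,0,-0.142]},{"fingers":50,"delta_pos":[0,0,0],"angular":[0,0,-0.142]},{"fingers":50,"delta_pos":[0,0,0],"angular":[0,0,-0.142]},{"fingers":50,"delta_pos":[0,0,0],"angular":[0,0,-0.142]},{"fingers":50,"delta_pos":[0,0,0],"angular":[0,0,-0.132]}]' 40
python3 go.py .6277 .2783 .23 14.1
python3 -c "
from h import *
print(plane('top',270,250,0),plane('top',253,211,0),plane('top',206,180,.046),plane('top',208,275,.046))"
```

```text
clock: 2.0
tcp_pos: [0.1505, -0.555, 0.2313]
orientation: [0.0, 0.613, 0.79, -0.0]
wrist_force: [0.4, -0.3, 0.6]
finger_gap: 0.0498
[0.49223375 0.06165062 0.        ] [0.61131272 0.11796223 0.        ] [0.69542141 0.25998585 0.046     ] [0.41296615 0.24053743 0.046     ]Traceback (most recent call last):
  File "go.py", line 6, in <module>
    print("t",s["clock"],"tcp",s["tcp_pos"].round(4),"psi",psi.round(2),"tilt",np.round(M[2],3),"gap",s["finger_gap"].round(4),"F",s["wrist_force"].round(1),"q6",s["joint_pos"][5].round(2))
                                                                                                      ^^^^^^^^^^^^^^^^^^^^^
AttributeError: 'float' object has no attribute 'round'
```

```bash
sed -i 's/s\["finger_gap"\].round(4)/s["finger_gap"]/' go.py
python3 -m pendant '[{"fingers":50,"delta_pos":[33,32,0],"angular":[0,0,0]},{"fingers":50,"delta_pos":[33,32,0],"angular":[0,0,0]},{"fingers":50,"delta_pos":[33,32,0],"angular":[0,0,0]},{"fingers":50,"delta_pos":[33,32,0],"angular":[0,0,0]},{"fingers":50,"delta_pos":[33,32,0],"angular":[0,0,0]},{"fingers":50,"delta_pos":[33,32,0],"angular":[0,0,0]},{"fingers":50,"delta_pos":[33,32,0],"angular":[0,0,0]},{"fingers":50,"delta_pos":[33,32,0],"angular":[0,0,0]},{"fingers":50,"delta_pos":[33,32,0],"angular":[0,0,0]},{"fingers":50,"delta_pos":[33,32,0],"angular":[0,0,0]}]'
python3 -m pendant '[{"fingers":50,"delta_pos":[33,32,0],"angular":[0,0,0]},{"fingers":50,"delta_pos":[33,32,0],"angular":[0,0,0]},{"fingers":50,"delta_pos":[33,32,0],"angular":[0,0,0]},{"fingers":50,"delta_pos":[33,32,0],"angular":[0,0,0]},{"fingers":50,"delta_pos":[33,32,0],"angular":[0,0,0]},{"fingers":50,"delta_pos":[33,32,0],"angular":[0,0,0]},{"fingers":50,"delta_pos":[33,32,0],"angular":[0,0,0]},{"fingers":50,"delta_pos":[33,32,0],"angular":[0,0,0]},{"fingers":50,"delta_pos":[0,0,0],"angular":[0,0,0]}]'
python3 go.py .6277 .2783 .075 14.1
```

```text
clock: 3.0
tcp_pos: [0.3812, -0.1554, 0.2317]
orientation: [0.001, 0.615, 0.788, 0.0]
wrist_force: [1.8, -0.2, 0.1]
finger_gap: 0.05
clock: 3.9
tcp_pos: [0.5664, 0.1658, 0.2301]
orientation: [-0.0, 0.613, 0.79, 0.001]
wrist_force: [-0.5, -0.5, 0.3]
finger_gap: 0.0503
t 3.9 tcp [0.5664 0.1658 0.2301] psi 14.4 tilt [ 0.001  0.001 -1.   ] gap 0.05030841637702742 F [-0.5 -0.5  0.3] q6 1.47
delta tool mm [ 93.6  87.2 155.3] rz 0.0052
```

```bash
python3 -m pendant '[{"fingers":50,"delta_pos":[31,29,0],"angular":[0,0,0.005]},{"fingers":50,"delta_pos":[31,29,0],"angular":[0,0,0]},{"fingers":50,"delta_pos":[31.5,29,0],"angular":[0,0,0]},{"fingers":50,"delta_pos":[0,0,40],"angular":[0,0,0]},{"fingers":50,"delta_pos":[0,0,40],"angular":[0,0,0]},{"fingers":50,"delta_pos":[0,0,40],"angular":[0,0,0]},{"fingers":50,"delta_pos":[0,0,35],"angular":[0,0,0]},{"fingers":50,"delta_pos":[0,0,0],"angular":[0,0,0]},{"fingers":50,"delta_pos":[0,0,0],"angular":[0,0,0]}]'
python3 go.py .6277 .2783 .014 14.1
python3 - <<'E'
from h import *
O=np.zeros((600,800,3),np.uint8)
for n,x,y,w,h,k,ox in(("scene",165,230,100,100,4,0),("top",170,165,100,100,4,400)):
    O[:400,ox:ox+400]=cv2.resize(env.read_camera(n)[y:y+h,x:x+w],None,fx=k,fy=k,interpolation=cv2.INTER_CUBIC)
cv2.imwrite("pics/pick.png",O[:400])
E
```

```text
clock: 4.8
tcp_pos: [0.6261, 0.2724, 0.0764]
orientation: [-0.0, 0.617, 0.787, -0.001]
wrist_force: [-0.1, 0.4, 0.0]
finger_gap: 0.0497
t 4.8 tcp [0.6261 0.2724 0.0764] psi 13.78 tilt [-0.    -0.002 -1.   ] gap 0.04973681231418653 F [-0.1  0.4  0. ] q6 1.62
delta tool mm [ 5.4  3.1 62.4] rz -0.0056
```

View pics/pick.png

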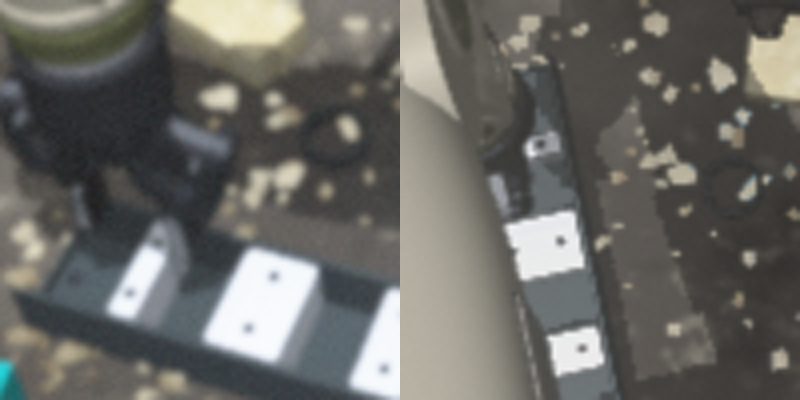

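The fingers at crop (88,205) and (190,185) straddle the thin blank, still above it. I correct by 5 and 3 mm, lower and grip.

```bash
python3 -m pendant '[{"fingers":45,"delta_pos":[5.4,3,0],"angular":[0,0,-0.005]},{"fingers":45,"delta_pos":[0,0,16],"angular":[0,0,0]},{"fingers":45,"delta_pos":[0,0,16],"angular":[0,0,0]},{"fingers":45,"delta_pos":[0,0,15],"angular":[0,0,0]},{"fingers":45,"delta_pos":[0,0,15],"angular":[0,0,0]},{"fingers":45,"delta_pos":[0,0,0],"angular":[0,0,0]},{"fingers":30,"delta_pos":[0,0,0],"angular":[0,0,0]},{"fingers":10,"delta_pos":[0,0,0],"angular":[0,0,0]},{"fingers":10,"delta_pos":[0,0,0],"angular":[0,0,0]},{"fingers":10,"delta_pos":[0,0,0],"angular":[0,0,0]},{"fingers":10,"delta_pos":[0,0,0],"angular":[0,0,0]},{"fingers":10,"delta_pos":[0,0,0],"angular":[0,0,0]}]' 40
python3 go.py .6277 .2783 .014 14.1
```

```text
clock: 6.1
tcp_pos: [0.6288, 0.2792, 0.0152]
orientation: [0.001, 0.615, 0.789, 0.001]
wrist_force: [0.5, 1.2, 4.5]
finger_gap: 0.0153
t 6.1 tcp [0.6288 0.2792 0.0152] psi 14.09 tilt [ 0.     0.002 -1.   ] gap 0.015297993623783437 F [0.5 1.2 4.5] q6 1.63
delta tool mm [-0.6 -1.3  1.2] rz -0.0002
```

```bash
python3 -m pendant '[{"fingers":10,"delta_pos":[0,0,-15],"angular":[0,0,0]},{"fingers":10,"delta_pos":[0,0,-25],"angular":[0,0,0]},{"fingers":10,"delta_pos":[0,0,-25],"angular":[0,0,0]},{"fingers":10,"delta_pos":[0,0,-25],"angular":[0,0,0]},{"fingers":10,"delta_pos":[0,0,-25],"angular":[0,0,0]},{"fingers":10,"delta_pos":[0,0,0],"angular":[0,0,0]}]'
python3 -m pendant '[{"fingers":10,"delta_pos":[-20,-23,0],"angular":[0,0,0]},{"fingers":10,"delta_pos":[-20,-23,0],"angular":[0,0,0]},{"fingers":10,"delta_pos":[-20,-23,0],"angular":[0,0,0]},{"fingers":10,"delta_pos":[-20,-23,0],"angular":[0,0,0]},{"fingers":10,"delta_pos":[-20,-23,0],"angular":[0,0,0]},{"fingers":10,"delta_pos":[-20,-23,0],"angular":[0,0,0]},{"fingers":10,"delta_pos":[-20,-23,0],"angular":[0,0,0]},{"fingers":10,"delta_pos":[-20,-23,0],"angular":[0,0,0]},{"fingers":10,"delta_pos":[0,0,0],"angular":[0,0,0]},{"fingers":10,"delta_pos":[0,0,0],"angular":[0,0,0]}]'
python3 go.py .49 .08 .0115 14.1
```

```text
clock: 6.7
tcp_pos: [0.6302, 0.2797, 0.1342]
orientation: [0.002, 0.615, 0.789, 0.003]
wrist_force: [-0.4, -0.2, 0.2]
finger_gap: 0.0152
clock: 7.7
tcp_pos: [0.488, 0.0786, 0.1289]
orientation: [-0.0, 0.616, 0.788, -0.0]
wrist_force: [-0.1, -0.0, -0.7]
finger_gap: 0.0154
t 7.7 tcp [0.488  0.0786 0.1289] psi 14.02 tilt [ 0.    -0.001 -1.   ] gap 0.015367838357094769 F [-0.1 -0.  -0.7] q6 1.32
delta tool mm [  0.8   2.4 117.4] rz -0.0015
```

```bash
python3 -m pendant '[{"fingers":10,"delta_pos":[0,0,25],"angular":[0,0,0]},{"fingers":10,"delta_pos":[0,0,25],"angular":[0,0,0]},{"fingers":10,"delta_pos":[0,0,25],"angular":[0,0,0]},{"fingers":10,"delta_pos":[0,0,20],"angular":[0,0,0]},{"fingers":10,"delta_pos":[0,0,10],"angular":[0,0,0]},{"fingers":10,"delta_pos":[0,0,5],"angular":[0,0,0]},{"fingers":10,"delta_pos":[0,0,4],"angular":[0,0,0]},{"fingers":10,"delta_pos":[0,0,2],"angular":[0,0,0]},{"fingers":10,"delta_pos":[0,0,0],"angular":[0,0,0]},{"fingers":10,"delta_pos":[0,0,0],"angular":[0,0,0]}]'
python3 go.py .49 .08 .0112 14.1
```

```text
clock: 8.7
tcp_pos: [0.4891, 0.079, 0.0139]
orientation: [0.0, 0.615, 0.789, 0.0]
wrist_force: [-0.1, -1.0, -1.1]
finger_gap: 0.0157
t 8.7 tcp [0.4891 0.079  0.0139] psi 14.09 tilt [-0.     0.001 -1.   ] gap 0.01571098853720831 F [-0.1 -1.  -1.1] q6 1.32
delta tool mm [0.8 1.1 2.7] rz -0.0001
```

```bash
python3 -m pendant '[{"fingers":10,"delta_pos":[0,0,2],"angular":[0,0,0]},{"fingers":10,"delta_pos":[0,0,1.2],"angular":[0,0,0]},{"fingers":10,"delta_pos":[0,0,0],"angular":[0,0,0]}]'
python3 go.py
```

```text
clock: 9.0
tcp_pos: [0.4892, 0.0789, 0.0112]
orientation: [0.001, 0.615, 0.788, 0.0]
wrist_force: [-1.8, -0.8, 6.5]
finger_gap: 0.0151
t 9.0 tcp [0.4892 0.0789 0.0112] psi 14.09 tilt [-0.001  0.001 -1.   ] gap 0.015082217352878746 F [-1.8 -0.8  6.5] q6 1.32
```

Contact shows as 6.5 N upwards. I release, lift and turn 90°.

```bash
python3 -m pendant '[{"fingers":22,"delta_pos":[0,0,0],"angular":[0,0,0]},{"fingers":36,"delta_pos":[0,0,0],"angular":[0,0,0]},{"fingers":40,"delta_pos":[0,0,0],"angular":[0,0,0]},{"fingers":40,"delta_pos":[0,0,-20],"angular":[0,0,0]},{"fingers":40,"delta_pos":[0,0,-25],"angular":[0,0,0]},{"fingers":40,"delta_pos":[0,0,-25],"angular":[0,0,0]},{"fingers":84,"delta_pos":[0,0,-20],"angular":[0,0,0]},{"fingers":84,"delta_pos":[0,0,0],"angular":[0,0,0]}]'
python3 -m pendant '[{"fingers":84,"delta_pos":[0,0,0],"angular":[0,0,-0.14]},{"fingers":84,"delta_pos":[0,0,0],"angular":[0,0,-0.143]},{"fingers":84,"delta_pos":[0,0,0],"angular":[0,0,-0.143]},{"fingers":84,"delta_pos":[0,0,0],"angular":[0,0,-0.143]},{"fingers":84,"delta_pos":[0,0,0],"angular":[0,0,-0.143]},{"fingers":84,"delta_pos":[0,0,0],"angular":[0,0,-0.143]},{"fingers":84,"delta_pos":[0,0,0],"angular":[0,0,-0.143]},{"fingers":84,"delta_pos":[0,0,0],"angular":[0,0,-0.143]},{"fingers":84,"delta_pos":[0,0,0],"angular":[0,0,-0.143]},{"fingers":84,"delta_pos":[0,0,0],"angular":[0,0,-0.143]},{"fingers":84,"delta_pos":[0,0,0],"angular":[0,0,-0.143]},{"fingers":84,"delta_pos":[0,0,0],"angular":[0,0,0]}]'
python3 go.py .4892 .0789 .05 104.1
python3 - <<'E'
from h import *
O=np.zeros((450,800,3),np.uint8)
for n,x,y,w,h,k,ox in(("scene",225,190,100,110,4,0),("top",220,200,100,110,4,400)):
    O[:440,ox:ox+400]=cv2.resize(env.read_camera(n)[y:y+h,x:x+w],None,fx=k,fy=k,interpolation=cv2.INTER_CUBIC)
cv2.imwrite("pics/set.png",O)
E
```

```text
clock: 9.8
tcp_pos: [0.4908, 0.079, 0.1027]
orientation: [0.002, 0.615, 0.789, 0.002]
wrist_force: [1.0, -0.4, -0.5]
finger_gap: 0.0678
clock: 11.0
tcp_pos: [0.488, 0.079, 0.099]
orientation: [-0.001, -0.122, 0.992, 0.0]
wrist_force: [-0.2, 0.8, -0.1]
finger_gap: 0.0841
t 11.0 tcp [0.488 0.079 0.099] psi 104.07 tilt [ 0.002  0.    -1.   ] gap 0.0841234318818478 F [-0.2  0.8 -0.1] q6 -0.25
delta tool mm [-1.2 -0.4 49. ] rz -0.0005
```

View pics/set.png

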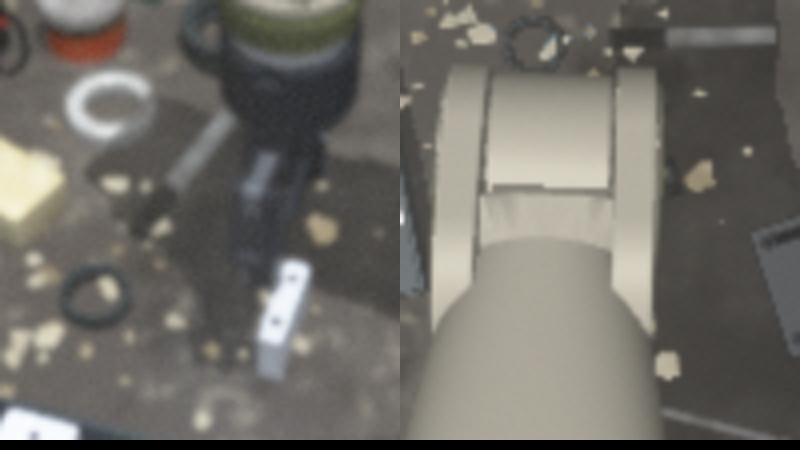

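The blank stands upright on free bench at about (296,264) in the scene view, with the gripper turned and above it. I check its centre by ray and lower to grip the ends.

```bash
python3 -c "
from h import *
print(plane('scene',296,264.2,.04))"
python3 -m pendant '[{"fingers":84,"delta_pos":[-1.2,0,20],"angular":[0,0,0]},{"fingers":84,"delta_pos":[0,0,25],"angular":[0,0,0]},{"fingers":84,"delta_pos":[0,0,20],"angular":[0,0,0]},{"fingers":84,"delta_pos":[0,0,15],"angular":[0,0,0]},{"fingers":84,"delta_pos":[0,0,10],"angular":[0,0,0]},{"fingers":84,"delta_pos":[0,0,2],"angular":[0,0,0]},{"fingers":84,"delta_pos":[0,0,0],"angular":[0,0,0]}]' 30
python3 go.py .4892 .0789 .007 104.1
```

```text
[0.48753253 0.0756019  0.04      ]
clock: 11.8
tcp_pos: [0.4897, 0.0793, 0.008]
orientation: [-0.0, -0.122, 0.993, -0.0]
wrist_force: [0.3, 0.8, 0.3]
finger_gap: 0.0839
t 11.8 tcp [0.4897 0.0793 0.008 ] psi 104.0 tilt [ 0.  0. -1.] gap 0.08387046171252376 F [0.3 0.8 0.3] q6 -0.25
delta tool mm [ 0.6 -0.2  1. ] rz -0.0018
```

Ray check: (.4875, .0756), within 4 mm of where it was set down. I grip and lift.

```bash
python3 -m pendant '[{"fingers":75,"delta_pos":[0.5,0,1],"angular":[0,0,0]},{"fingers":68,"delta_pos":[0,0,0],"angular":[0,0,0]},{"fingers":62,"delta_pos":[0,0,0],"angular":[0,0,0]},{"fingers":55,"delta_pos":[0,0,0],"angular":[0,0,0]},{"fingers":55,"delta_pos":[0,0,0],"angular":[0,0,0]},{"fingers":55,"delta_pos":[0,0,0],"angular":[0,0,0]},{"fingers":55,"delta_pos":[0,0,0],"angular":[0,0,0]}]' 50
python3 go.py
python3 -m pendant '[{"fingers":55,"delta_pos":[0,0,-10],"angular":[0,0,0]},{"fingers":55,"delta_pos":[0,0,-25],"angular":[0,0,0]},{"fingers":55,"delta_pos":[0,0,-25],"angular":[0,0,0]},{"fingers":55,"delta_pos":[0,0,-25],"angular":[0,0,0]},{"fingers":55,"delta_pos":[0,0,-25],"angular":[0,0,0]},{"fingers":55,"delta_pos":[0,0,-10],"angular":[0,0,0]},{"fingers":55,"delta_pos":[0,0,0],"angular":[0,0,0]}]'
python3 go.py .4637 -.1770 .13 20.5
python3 - <<'E'
from h import *
cv2.imwrite("pics/held.png",cv2.resize(env.read_camera("scene")[170:290,240:360],None,fx=4,fy=4,interpolation=cv2.INTER_CUBIC))
E
```

```text
clock: 12.5
tcp_pos: [0.4903, 0.079, 0.0082]
orientation: [0.001, -0.122, 0.993, -0.0]
wrist_force: [-1.5, -1.0, 5.9]
finger_gap: 0.0627
t 12.5 tcp [0.4903 0.079  0.0082] psi 104.03 tilt [-0.002 -0.001 -1.   ] gap 0.06270261426061687 F [-1.5 -1.   5.9] q6 -0.25
clock: 13.2
tcp_pos: [0.4904, 0.0793, 0.1287]
orientation: [0.002, -0.122, 0.992, -0.0]
wrist_force: [0.5, 0.0, -0.9]
finger_gap: 0.0631
t 13.2 tcp [0.4904 0.0793 0.1287] psi 104.05 tilt [-0.003 -0.001 -1.   ] gap 0.06313636679253647 F [ 0.5  0.  -0.9] q6 -0.25
delta tool mm [  88.1 -242.1   -1.4] rz 1.4583
```

View pics/held.png

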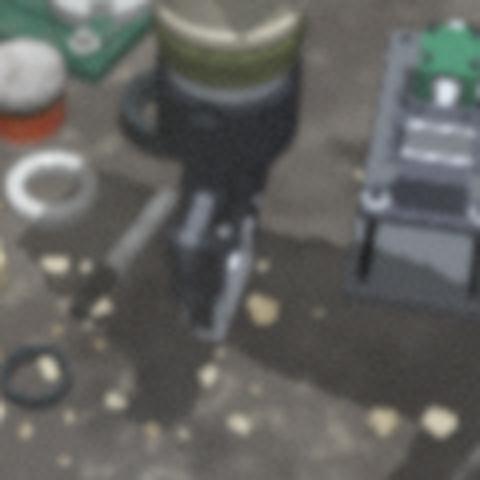

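The blank is held by its ends (gap 63 mm), level in the picture. Now I turn to ψ=20.5°.

```bash
python3 -m pendant '[{"fingers":55,"delta_pos":[0,0,0],"angular":[0,0,0.08]},{"fingers":55,"delta_pos":[0,0,0],"angular":[0,0,0.13]},{"fingers":55,"delta_pos":[0,0,0],"angular":[0,0,0.13]},{"fingers":55,"delta_pos":[0,0,0],"angular":[0,0,0.13]},{"fingers":55,"delta_pos":[0,0,0],"angular":[0,0,0.13]},{"fingers":55,"delta_pos":[0,0,0],"angular":[0,0,0.13]},{"fingers":55,"delta_pos":[0,0,0],"angular":[0,0,0.13]},{"fingers":55,"delta_pos":[0,0,0],"angular":[0,0,0.13]},{"fingers":55,"delta_pos":[0,0,0],"angular":[0,0,0.13]},{"fingers":55,"delta_pos":[0,0,0],"angular":[0,0,0.13]},{"fingers":55,"delta_pos":[0,0,0],"angular":[0,0,0.13]},{"fingers":55,"delta_pos":[0,0,0],"angular":[0,0,0.08]}]'
python3 go.py .4637 -.1770 .13 20.5
```

```text
clock: 14.45
tcp_pos: [0.4879, 0.0792, 0.1251]
orientation: [-0.001, 0.573, 0.82, -0.001]
wrist_force: [0.1, -1.0, -1.7]
finger_gap: 0.0633
t 14.45 tcp [0.4879 0.0792 0.1251] psi 20.14 tilt [ 0.001 -0.003 -1.   ] gap 0.06325882127852873 F [ 0.1 -1.  -1.7] q6 1.22
delta tool mm [-232.2 -111.    -4.8] rz -0.0063
```

```bash
python3 -m pendant '[{"fingers":55,"delta_pos":[-12,-6,-0.5],"angular":[0,0,-0.006]},{"fingers":55,"delta_pos":[-24,-11.5,-0.5],"angular":[0,0,0]},{"fingers":55,"delta_pos":[-24,-11.5,-0.5],"angular":[0,0,0]},{"fingers":55,"delta_pos":[-24,-11.5,-0.5],"angular":[0,0,0]},{"fingers":55,"delta_pos":[-24,-11.5,-0.5],"angular":[0,0,0]},{"fingers":55,"delta_pos":[-24,-11.5,-0.5],"angular":[0,0,0]},{"fingers":55,"delta_pos":[-24,-11.5,-0.5],"angular":[0,0,0]},{"fingers":55,"delta_pos":[-24,-11.5,-0.5],"angular":[0,0,0]},{"fingers":55,"delta_pos":[-24,-11.5,-0.5],"angular":[0,0,0]},{"fingers":55,"delta_pos":[-24,-11.5,-0.5],"angular":[0,0,0]},{"fingers":55,"delta_pos":[0,0,0],"angular":[0,0,0]},{"fingers":55,"delta_pos":[0,0,0],"angular":[0,0,0]}]'
python3 go.py .4637 -.1770 .065 20.5
```

```text
clock: 15.65
tcp_pos: [0.4664, -0.1726, 0.1305]
orientation: [-0.002, 0.569, 0.822, 0.0]
wrist_force: [0.2, 0.6, -1.5]
finger_gap: 0.063
t 15.65 tcp [ 0.4664 -0.1726  0.1305] psi 20.65 tilt [ 0.003 -0.002 -1.   ] gap 0.06302594310887963 F [ 0.2  0.6 -1.5] q6 0.69
delta tool mm [-3.3 -4.  65.5] rz 0.0027
```

```bash
python3 -m pendant '[{"fingers":55,"delta_pos":[-3.3,-4,15],"angular":[0,0,0.003]},{"fingers":55,"delta_pos":[0,0,20],"angular":[0,0,0]},{"fingers":55,"delta_pos":[0,0,18],"angular":[0,0,0]},{"fingers":55,"delta_pos":[0,0,11],"angular":[0,0,0]},{"fingers":55,"delta_pos":[0,0,0],"angular":[0,0,0]},{"fingers":55,"delta_pos":[0,0,0],"angular":[0,0,0]}]'
python3 go.py .4637 -.1770 .0205 20.5
python3 - <<'E'
from h import *
O=np.zeros((480,800,3),np.uint8)
for n,x,y,w,h,k,ox in(("scene",310,150,80,90,5,0),("top",310,210,80,90,5,400)):
    O[:450,ox:ox+400]=cv2.resize(env.read_camera(n)[y:y+h,x:x+w],None,fx=k,fy=k,interpolation=cv2.INTER_CUBIC)
cv2.imwrite("pics/over.png",O)
E
```

```text
clock: 16.25
tcp_pos: [0.4649, -0.1767, 0.0681]
orientation: [-0.0, 0.569, 0.822, -0.0]
wrist_force: [-0.1, -0.1, -1.8]
finger_gap: 0.0633
t 16.25 tcp [ 0.4649 -0.1767  0.0681] psi 20.61 tilt [ 0. -0. -1.] gap 0.0633163228156623 F [-0.1 -0.1 -1.8] q6 0.69
delta tool mm [ 0.2 -1.2 47.6] rz 0.0019
```

View pics/over.png

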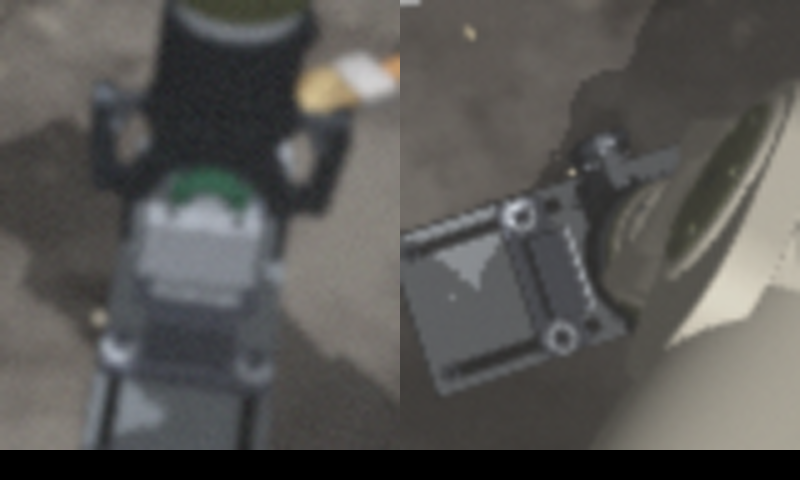

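The held blank (crop 140-265, 205-285) is just behind the stop's bright edge (crop y≈295) and over the gap, with no overlap. I lower with force checks.

```bash
python3 -c "
from h import *
a=np.radians(110.5);d=np.array([np.cos(a),np.sin(a)])
c=np.array([.4649,-.1767])
print('pred near bottom edge mid (crop)',[(np.array(proj('scene',[*(c+d*.008),z]))-[310,150])*5 for z in(.06,.10)])"
python3 -m pendant '[{"fingers":55,"delta_pos":[0,-1.2,5],"angular":[0,0,0]},{"fingers":55,"delta_pos":[0,0,5],"angular":[0,0,0]},{"fingers":55,"delta_pos":[0,0,5],"angular":[0,0,0]},{"fingers":55,"delta_pos":[0,0,0],"angular":[0,0,0]}]'
python3 go.py .4637 -.1770 .0205 20.5
```

```text
pred near bottom edge mid (crop) [array([191.28804568, 275.70643934]), array([199.53086676, 222.61840563])]
clock: 16.75
tcp_pos: [0.4632, -0.1774, 0.0523]
orientation: [-0.001, 0.57, 0.822, -0.0]
wrist_force: [-0.1, 0.2, -1.3]
finger_gap: 0.0634
t 16.75 tcp [ 0.4632 -0.1774  0.0523] psi 20.56 tilt [ 0.001 -0.001 -1.   ] gap 0.06336109437374661 F [-0.1  0.2 -1.3] q6 0.68
delta tool mm [ 0.2  0.7 31.8] rz 0.0011
```

```bash
python3 -m pendant '[{"fingers":55,"delta_pos":[0,0,8],"angular":[0,0,0]},{"fingers":55,"delta_pos":[0,0,8],"angular":[0,0,0]},{"fingers":55,"delta_pos":[0,0,8],"angular":[0,0,0]},{"fingers":55,"delta_pos":[0,0,4],"angular":[0,0,0]},{"fingers":55,"delta_pos":[0,0,0],"angular":[0,0,0]},{"fingers":55,"delta_pos":[0,0,0],"angular":[0,0,0]}]'
python3 go.py .4637 -.1770 .0205 20.5
python3 - <<'E'
from h import *
cv2.imwrite("pics/in0.png",cv2.resize(env.read_camera("scene")[165:245,310:390],None,fx=6,fy=6,interpolation=cv2.INTER_CUBIC))
E
```

```text
clock: 17.35
tcp_pos: [0.4638, -0.1777, 0.025]
orientation: [-0.0, 0.57, 0.822, -0.0]
wrist_force: [0.5, -0.2, -1.6]
finger_gap: 0.0632
t 17.35 tcp [ 0.4638 -0.1777  0.025 ] psi 20.57 tilt [ 0. -0. -1.] gap 0.06321194417423434 F [ 0.5 -0.2 -1.6] q6 0.68
delta tool mm [0.7 0.1 4.5] rz 0.0012
```

```bash
python3 -m pendant '[{"fingers":55,"delta_pos":[0,0,2],"angular":[0,0,0]},{"fingers":55,"delta_pos":[0,0,1.5],"angular":[0,0,0]},{"fingers":55,"delta_pos":[0,0,1.2],"angular":[0,0,0]},{"fingers":55,"delta_pos":[0,0,0],"angular":[0,0,0]}]'
python3 go.py
python3 - <<'E'
from h import *
cv2.imwrite("pics/in1.png",cv2.resize(env.read_camera("scene")[165:245,310:390],None,fx=6,fy=6,interpolation=cv2.INTER_CUBIC))
E
```

```text
clock: 17.8
tcp_pos: [0.4638, -0.1777, 0.0203]
orientation: [0.0, 0.569, 0.822, -0.0]
wrist_force: [0.8, 0.7, -1.0]
finger_gap: 0.063
t 17.8 tcp [ 0.4638 -0.1777  0.0203] psi 20.57 tilt [-0. -0. -1.] gap 0.06302632450404821 F [ 0.8  0.7 -1. ] q6 0.68
```

View pics/in1.png

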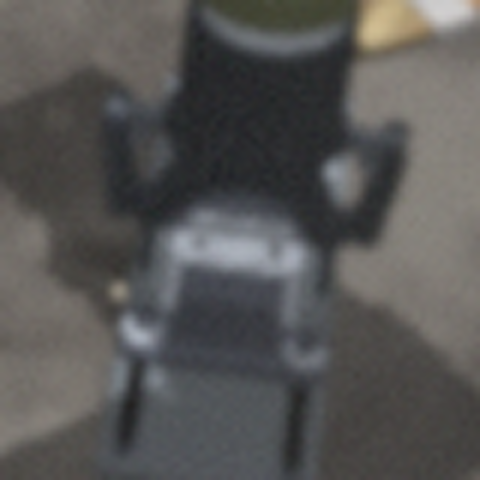

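The blank is between jaw and stop, with its holes at crop (200,243) and (283,247) and its ends overhanging the stop on both sides. There is no bed contact yet, so I lower on.

```bash
python3 -m pendant '[{"fingers":55,"delta_pos":[0,0,0.8],"angular":[0,0,0]},{"fingers":55,"delta_pos":[0,0,0.8],"angular":[0,0,0]},{"fingers":55,"delta_pos":[0,0,0],"angular":[0,0,0]}]'
python3 go.py
python3 - <<'E'
from h import *
# centring: holes mid & stop edge mid, measured in scene
im=env.read_camera("scene");cv2.imwrite("pics/in2.png",im)
E
```

```text
clock: 18.15
tcp_pos: [0.4639, -0.1778, 0.0202]
orientation: [0.0, 0.569, 0.822, -0.0]
wrist_force: [-4.0, 2.1, 11.8]
finger_gap: 0.0632
t 18.15 tcp [ 0.4639 -0.1778  0.0202] psi 20.57 tilt [-0.001  0.    -1.   ] gap 0.06323076839978704 F [-4.   2.1 11.8] q6 0.68
```

Contact at TCP 20.2 mm, which is 12 mm bed plus the 8.2 mm grip height, so it is seated flat. I release, lift and check.

```bash
python3 -m pendant '[{"fingers":55,"delta_pos":[0,0,-0.8],"angular":[0,0,0]},{"fingers":68,"delta_pos":[0,0,0],"angular":[0,0,0]},{"fingers":74,"delta_pos":[0,0,0],"angular":[0,0,0]},{"fingers":74,"delta_pos":[0,0,0],"angular":[0,0,0]},{"fingers":74,"delta_pos":[0,0,-15],"angular":[0,0,0]},{"fingers":74,"delta_pos":[0,0,-25],"angular":[0,0,0]},{"fingers":74,"delta_pos":[0,0,-35],"angular":[0,0,0]},{"fingers":74,"delta_pos":[0,0,-40],"angular":[0,0,0]},{"fingers":74,"delta_pos":[0,0,-40],"angular":[0,0,0]},{"fingers":74,"delta_pos":[0,0,-30],"angular":[0,0,0]},{"fingers":74,"delta_pos":[0,0,0],"angular":[0,0,0]}]'
python3 go.py .50 -.24 .21 20.5
python3 - <<'E'
from h import *
im=env.read_camera("scene");cv2.imwrite("pics/rel.png",cv2.resize(im[140:245,310:390],None,fx=5.7,fy=5.7,interpolation=cv2.INTER_CUBIC))
E
```

```text
clock: 19.3
tcp_pos: [0.4663, -0.1791, 0.2092]
orientation: [0.004, 0.569, 0.822, 0.0]
wrist_force: [0.6, -0.3, -0.2]
finger_gap: 0.0742
t 19.3 tcp [ 0.4663 -0.1791  0.2092] psi 20.57 tilt [-0.007  0.005 -1.   ] gap 0.0741856401533187 F [ 0.6 -0.3 -0.2] q6 0.68
delta tool mm [-68.9  10.2  -0.3] rz 0.0013
```

View pics/rel.png

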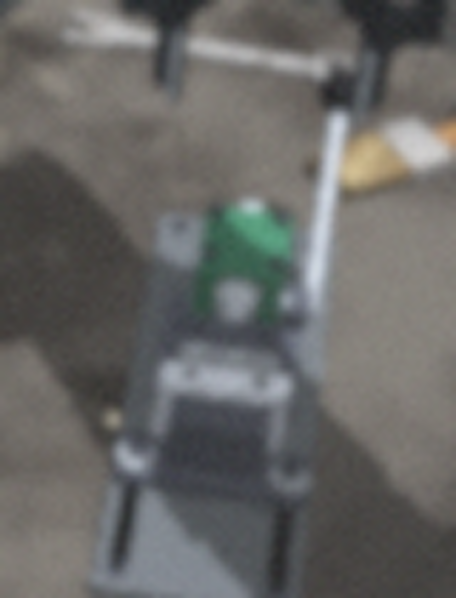

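The blank stands upright between jaw and stop with its top edge at crop (155-292, 375), and the lever is free. I check its centring numerically.

```bash
cat > cen.py <<'E'
from h import *
a=np.radians(110.5);d=np.array([np.cos(a),np.sin(a)]);n=np.array([-d[1],d[0]]);O=np.array([.4713,-.1927])
def rect(im,cn,z,xs,ys):
    G=np.array([[proj(cn,[*(O+x*d+y*n),z]) for x in xs] for y in ys],np.float32)
    return cv2.remap(im,G[...,0],G[...,1],cv2.INTER_CUBIC).mean(2)
E
python3 - <<'E'
from cen import *
im=np.mean([env.read_camera("scene") for _ in range(5)],0).astype(np.float32)
for m in((343.5,204.9),(356.4,206.3)):
    X=plane("scene",*m,.052)[:2]-O;print("hole",(X@d).round(4),(X@n).round(4))
r=rect(im,"scene",.052,np.arange(12,24,2)/1000,np.arange(-48,50,2)/1000)
print("blank profile y -48..48 step2",r.mean(1).astype(int).tolist())
old=np.load("pics/avg.npz")["scene"]
r=rect(old,"scene",.054,np.arange(31,36,1)/1000,np.arange(-48,50,2)/1000)
print("stop strip",r.mean(1).astype(int).tolist())
r=rect(im,"scene",.052,np.arange(-10,50,2)/1000,np.arange(-20,24,2)/1000)
print("x -10..48 step2",r.mean(0).astype(int).tolist())
E
python3 go.py .50 -.24 .21 20.5
```

```text
hole 0.0181 -0.0128
hole 0.0169 0.0236
blank profile y -48..48 step2 [74, 75, 78, 82, 84, 85, 85, 88, 95, 112, 133, 149, 157, 160, 157, 147, 137, 134, 141, 152, 160, 162, 163, 164, 166, 167, 169, 169, 167, 166, 162, 157, 148, 134, 126, 130, 143, 156, 163, 165, 159, 144, 121, 99, 89, 91, 93, 97, 104]
stop strip [86, 91, 103, 117, 128, 132, 130, 127, 122, 116, 108, 103, 109, 129, 154, 169, 169, 167, 163, 162, 164, 169, 175, 182, 183, 177, 170, 166, 163, 162, 165, 169, 175, 179, 177, 168, 154, 140, 116, 91, 77, 74, 75, 78, 81, 82, 83, 82, 80]
x -10..48 step2 [77, 82, 91, 101, 110, 117, 121, 122, 122, 126, 132, 140, 148, 154, 157, 160, 162, 163, 161, 156, 147, 135, 121, 106, 93, 83, 78, 76, 76, 75]
t 19.6 tcp [ 0.463  -0.1772  0.2029] psi 20.57 tilt [ 0.002 -0.002 -1.   ] gap 0.0741608692262667 F [-0.1  0.4 -1. ] q6 0.68
delta tool mm [-71.8  12.6  -7.2] rz 0.0012
```

Centred: blank ends at -29.0/+35.7 (mid +3.3 mm), holes' mid +3.0, stop strip mid +2.7, so it is within about 0.6 mm. Now the lever. I recheck the ball and move behind it.

```bash
python3 - <<'E'
from cen import *
X,e=tri((369,154.8),(414.6,255.8));r=X[:2]-O;print("ball",X.round(4),round(e,4),"clamp",(r@d-.0026).round(4),(r@n-.0016).round(4))
x,z=r@d-.0026+.075,X[2]-.028;print("len",np.hypot(x,z),"deg",np.degrees(np.arctan2(x,z)))
E
python3 go.py .498 -.377 .2 20.5
python3 -m pendant '[{"fingers":40,"delta_pos":[-20,-3.5,0],"angular":[0,0,0]},{"fingers":12,"delta_pos":[-26,-5,0],"angular":[0,0,0]},{"fingers":12,"delta_pos":[-26,-5,0],"angular":[0,0,0]},{"fingers":12,"delta_pos":[-26,-5,0],"angular":[0,0,0]},{"fingers":12,"delta_pos":[-26,-5,0],"angular":[0,0,0]},{"fingers":12,"delta_pos":[-26,-5,0],"angular":[0,0,0]},{"fingers":12,"delta_pos":[-26,-5,0],"angular":[0,0,0]},{"fingers":12,"delta_pos":[-20,-3.5,0],"angular":[0,0,0]},{"fingers":12,"delta_pos":[0,0,0],"angular":[0,0,0]},{"fingers":12,"delta_pos":[0,0,0],"angular":[0,0,0]}]' 20
python3 go.py .498 -.377 .105 20.5
```

```text
ball [ 0.4837 -0.3459  0.1163] 0.0006 clamp -0.1505 0.0405
len 0.11614829673998062 deg -40.529094906339054
t 19.6 tcp [ 0.463  -0.1772  0.2029] psi 20.57 tilt [ 0.002 -0.002 -1.   ] gap 0.0741608692262667 F [-0.1  0.4 -1. ] q6 0.68
delta tool mm [-199.4  -37.4    2.6] rz 0.0012
clock: 20.6
tcp_pos: [0.4974, -0.3737, 0.2031]
orientation: [-0.001, 0.57, 0.822, 0.0]
wrist_force: [-0.4, 0.3, 0.2]
finger_gap: 0.012
t 20.6 tcp [ 0.4974 -0.3737  0.2031] psi 20.53 tilt [ 0.003 -0.001 -1.   ] gap 0.011953582720975513 F [-0.4  0.3  0.2] q6 0.44
delta tool mm [-3.6 -0.5 98.1] rz 0.0006
```

```bash
python3 -m pendant '[{"fingers":12,"delta_pos":[-6,-2,20],"angular":[0,0,0]},{"fingers":12,"delta_pos":[0,0,25],"angular":[0,0,0]},{"fingers":12,"delta_pos":[0,0,25],"angular":[0,0,0]},{"fingers":12,"delta_pos":[0,0,20],"angular":[0,0,0]},{"fingers":12,"delta_pos":[0,0,10],"angular":[0,0,0]},{"fingers":12,"delta_pos":[0,0,0],"angular":[0,0,0]},{"fingers":12,"delta_pos":[0,0,0],"angular":[0,0,0]}]'
python3 go.py
```

```text
clock: 21.3
tcp_pos: [0.4986, -0.3802, 0.1054]
orientation: [0.0, 0.569, 0.822, -0.0]
wrist_force: [0.5, -0.1, 0.6]
finger_gap: 0.0117
t 21.3 tcp [ 0.4986 -0.3802  0.1054] psi 20.6 tilt [-0.001  0.    -1.   ] gap 0.01174268750672394 F [ 0.5 -0.1  0.6] q6 0.43
```

```bash
python3 -m pendant '[{"fingers":12,"delta_pos":[8,0,0],"angular":[0,0,0]},{"fingers":12,"delta_pos":[8,0,-1],"angular":[0,0,0]},{"fingers":12,"delta_pos":[8,0,-3],"angular":[0,0,0]},{"fingers":12,"delta_pos":[8,0,-4],"angular":[0,0,0]},{"fingers":12,"delta_pos":[8,0,-4],"angular":[0,0,0]},{"fingers":12,"delta_pos":[8,0,-4],"angular":[0,0,0]},{"fingers":12,"delta_pos":[0,0,0],"angular":[0,0,0]}]'
python3 go.py
python3 -m pendant '[{"fingers":12,"delta_pos":[8,0,-3],"angular":[0,0,0]},{"fingers":12,"delta_pos":[8,0,-2],"angular":[0,0,0]},{"fingers":12,"delta_pos":[8,0,-2],"angular":[0,0,0]},{"fingers":12,"delta_pos":[8,0,-1],"angular":[0,0,0]},{"fingers":12,"delta_pos":[0,0,0],"angular":[0,0,0]}]'
python3 - <<'E'
from cen import *
s=env.get_state();r=s["tcp_pos"][:2]-O;print("x true",r@d-.0026,"y",r@n-.0016,s["tcp_pos"][2],"F along",s["wrist_force"][:2]@d,s["wrist_force"])
E
```

```text
clock: 22.0
tcp_pos: [0.4828, -0.3387, 0.1252]
orientation: [0.005, 0.57, 0.822, -0.002]
wrist_force: [-1.0, -7.7, 5.9]
finger_gap: 0.0122
t 22.0 tcp [ 0.4828 -0.3387  0.1252] psi 20.53 tilt [-0.011  0.001 -1.   ] gap 0.012207886182200506 F [-1.  -7.7  5.9] q6 0.47
clock: 22.5
tcp_pos: [0.4699, -0.3048, 0.1295]
orientation: [0.0, 0.569, 0.822, -0.0]
wrist_force: [-0.7, -3.1, 1.6]
finger_gap: 0.0123
x true -0.10715969178564934 y 0.03893562512106637 0.12953471013867882 F along -2.7001471143869775 [-0.6844325  -3.13860117  1.59830333]
```

```bash
cat > f.py <<'E'
from cen import *
s=env.get_state();r=s["tcp_pos"][:2]-O;print("t",s["clock"],"x true",(r@d-.0026).round(4),"y",(r@n-.0016).round(4),s["tcp_pos"][2].round(4),"F along",(s["wrist_force"][:2]@d).round(1),s["wrist_force"].round(1))
E
python3 -m pendant '[{"fingers":12,"delta_pos":[6,0,0],"angular":[0,0,0]},{"fingers":12,"delta_pos":[6,0,0],"angular":[0,0,0]},{"fingers":12,"delta_pos":[6,0,0],"angular":[0,0,0]},{"fingers":12,"delta_pos":[5,0,0],"angular":[0,0,0]},{"fingers":12,"delta_pos":[0,0,0],"angular":[0,0,0]}]'; python3 f.py
python3 -m pendant '[{"fingers":12,"delta_pos":[3,0,0.5],"angular":[0,0,0]},{"fingers":12,"delta_pos":[3,0,0.5],"angular":[0,0,0]},{"fingers":12,"delta_pos":[0,0,0],"angular":[0,0,0]}]'; python3 f.py
```

```text
clock: 23.0
tcp_pos: [0.4619, -0.2835, 0.1284]
orientation: [-0.0, 0.569, 0.822, -0.0]
wrist_force: [-0.4, -3.1, 1.2]
finger_gap: 0.0118
t 23.0 x true -0.0843 y 0.039 0.1284 F along -2.8 [-0.4 -3.1  1.2]
clock: 23.3
tcp_pos: [0.4614, -0.2818, 0.1285]
orientation: [0.003, 0.57, 0.822, -0.002]
wrist_force: [1.2, -12.4, 1.0]
finger_gap: 0.0118
t 23.3 x true -0.0826 y 0.0388 0.1285 F along -12.1 [  1.2 -12.4   1. ]
```

Resistance rose to 12 N at about 0.83 rad, which is 11.6 mm of travel, so the gap is about 28 mm and the thin blank was the right choice. I press a bit further for a firm nip.

```bash
python3 -m pendant '[{"fingers":12,"delta_pos":[2,0,0],"angular":[0,0,0]},{"fingers":12,"delta_pos":[2,0,0],"angular":[0,0,0]},{"fingers":12,"delta_pos":[0,0,0],"angular":[0,0,0]}]'; python3 f.py
```

```text
clock: 23.6
tcp_pos: [0.4611, -0.2806, 0.1288]
orientation: [0.005, 0.57, 0.821, -0.003]
wrist_force: [3.3, -19.2, -1.6]
finger_gap: 0.0122
t 23.6 x true -0.0814 y 0.0387 0.1288 F along -19.2 [  3.3 -19.2  -1.6]
```

```bash
python3 -m pendant '[{"fingers":12,"delta_pos":[2,0,0],"angular":[0,0,0]},{"fingers":12,"delta_pos":[2,0,0],"angular":[0,0,0]},{"fingers":12,"delta_pos":[0,0,0],"angular":[0,0,0]},{"fingers":12,"delta_pos":[0,0,0],"angular":[0,0,0]}]'; python3 f.py
```

```text
clock: 24.0
tcp_pos: [0.4608, -0.2793, 0.129]
orientation: [0.007, 0.571, 0.821, -0.005]
wrist_force: [5.1, -24.6, -7.2]
finger_gap: 0.0122
t 24.0 x true -0.0801 y 0.0386 0.129 F along -24.8 [  5.1 -24.6  -7.2]
```

```bash
python3 -m pendant '[{"fingers":12,"delta_pos":[-6,0,0],"angular":[0,0,0]},{"fingers":12,"delta_pos":[-10,0,0],"angular":[0,0,0]},{"fingers":12,"delta_pos":[-15,0,0],"angular":[0,0,0]},{"fingers":12,"delta_pos":[-20,0,0],"angular":[0,0,0]},{"fingers":12,"delta_pos":[-20,0,-20],"angular":[0,0,0]},{"fingers":12,"delta_pos":[-20,0,-30],"angular":[0,0,0]},{"fingers":12,"delta_pos":[-20,0,-30],"angular":[0,0,0]},{"fingers":12,"delta_pos":[-20,0,-20],"angular":[0,0,0]},{"fingers":12,"delta_pos":[0,0,0],"angular":[0,0,0]},{"fingers":12,"delta_pos":[0,0,0],"angular":[0,0,0]}]'; python3 f.py
python3 - <<'E'
from h import *
O=np.zeros((420,800,3),np.uint8)
for n,x,y,w,h,k,ox in(("scene",310,140,80,105,4,0),("top",300,205,120,100,4,320)):
    im=env.read_camera(n);cv2.imwrite(f"pics/{n}_end.png",im);O[:h*k,ox:ox+w*k]=cv2.resize(im[y:y+h,x:x+w],None,fx=k,fy=k,interpolation=cv2.INTER_CUBIC)
cv2.imwrite("pics/end.png",O)
E
```

```text
clock: 25.0
tcp_pos: [0.5029, -0.3927, 0.2263]
orientation: [-0.001, 0.569, 0.822, 0.001]
wrist_force: [0.1, 0.1, -0.8]
finger_gap: 0.012
t 25.0 x true -0.201 y 0.0388 0.2263 F along 0.1 [ 0.1  0.1 -0.8]
```

View pics/end.png

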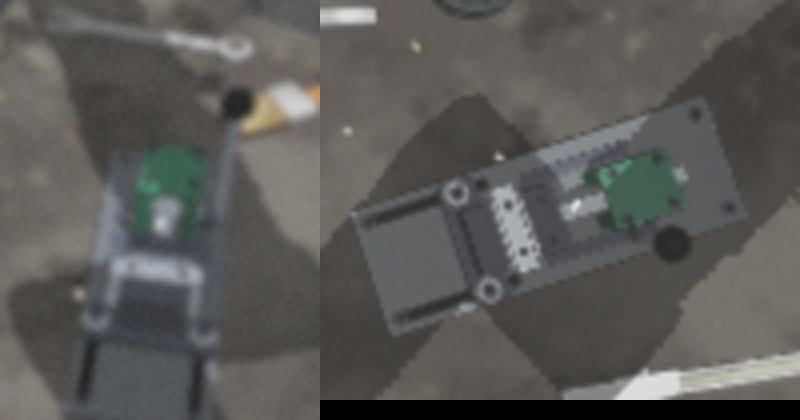

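The top view shows the blank square and centred between stop and jaw (crop 492-540, 185-272) with no gap. The lever stands over near vertical (ball at 672,243) and the gripper is clear. I hand in.

```bash
python3 -c "
from workcell import env
print(env.hand_in())"
```

```text
the job is handed in; nothing more can be done
None
```

I chose the thin (16 mm) blank. It now stands on the bed between jaw and stop, and the lever is swung until the blank is nipped. I handed in at about 25 s of the 66 s, with the arm clear.

**Choice:** the bright top edges of jaw and stop were 32 mm apart, and I worked the free gap out as about 28–30 mm. That is too narrow for the 30 and 44 mm blanks. The lever later met resistance at about 0.83 rad, roughly 11.6 mm of travel, which agrees with a gap of about 28 mm.

**Steps:** I took the blank from the trough by its faces, set it upright on free bench and regripped it by its ends. I then lowered it between the jaws until it touched the bed (12 N). I pushed the lever ball to about 25 N, let go and backed away.

**Last checks:**
- **Seating:** the tool height at contact matched a blank standing flat on the bed.
- **Centring:** the blank was within about 0.6 mm of the stop's centre before clamping. The final picture shows it square, with no visible gap on either side.
- **Lever:** it stayed over near vertical after I let go.

**Disagreements:**
- Triangulated blank tops came out at 41 mm instead of the expected 44 mm.
- The first ball and jaw-edge triangulations were poor, with rays 6–11 mm apart. I remeasured the ball from better pixels and took the jaw from the rectified top view.

**Not checked:** I did not measure the other two blanks or the loose items again after the job.

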